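Tighten the pump's strainer cover crosswise

TASK

Close up the pump's strainer cover on its four star knobs, tightening crosswise (after each knob the one diagonally opposite) in two passes: first nip all four up lightly, to about 0.2 N m, then go round crosswise again and bring them all to an even hand-tight, about 0.45 N m. Do it by feel and never over-tighten a knob (0.7 N m is too much); leave the things lying around as they are.

Things in the scene. Friction and masses are not known exactly. Their poses are not given: they have to be found in the camera images.
- cover_top (a point): centre of the flat top of the pump's strainer cover, a grey disc 204 mm across lying on a rubber gasket, its top 140 mm above the work surface (rim and ribs up to 4 mm higher). z up, +y along the pump to the motor. The knobs stand at 82 mm radius, at 45, 135, 225, 315 degrees counter-clockwise from x. The pump is bolted down; its motor begins 160 mm from here, top 185 mm above the surface.
- cover: the strainer cover itself, 12 mm thick; origin at the same point and with the same axes as cover_top
- knob1_grip (a point): star knob 1, at 45 degrees on the cover, diagonally opposite knob 3. Point on the knob's upright axis at mid-height of its lobed part, 24 mm above the cover; lobes reach 12 mm above and below it. z up; turns with the knob. All four alike: black, 44 mm across, lobes of 6 mm radius centred 16 mm from the axis at 0, 60, 120.. degrees from x; 40 mm across when pads close along 30, 90 or 150 degrees, each on two lobes.
- knob2_grip (a point): star knob 2, at 135 degrees, diagonally opposite knob 4. Point on the knob's upright axis at mid-height of its lobed part, 24 mm above the cover; lobes reach 12 mm above and below it. z up; turns with the knob. Same shape as knob 1.
- knob3_grip (a point): star knob 3, at 225 degrees, diagonally opposite knob 1. Point on the knob's upright axis at mid-height of its lobed part, 24 mm above the cover; lobes reach 12 mm above and below it. z up; turns with the knob. Same shape as knob 1.
- knob4_grip (a point): star knob 4, at 315 degrees, diagonally opposite knob 2. Point on the knob's upright axis at mid-height of its lobed part, 24 mm above the cover; lobes reach 12 mm above and below it. z up; turns with the knob. Same shape as knob 1.
- knob1: star knob 1 as a body; origin on its axis at its foot, 24 mm below its grip point. Right-hand thread, 5 mm a turn (two-start): clockwise seen from above tightens. It starts loose, a hair above its seat: it turns freely (about 0.02 N m) for 0.1 to 0.7 rad, different for each knob and not to be seen, then bears on the cover and the torque rises: 0.2 N m after some 0.5 rad, 0.45 N m after some 1 rad.
- knob2: star knob 2 as a body; origin on its axis at its foot, 24 mm below its grip point. Clamping force on the cover is about 95 to 130 N per N m of torque. A knob stays where it is left. Tightening one eases its two neighbours a little (some 10 %). Between nipped up and hand-tight the torque grows by 0.5 to 0.65 N m per radian.
- knob3: star knob 3 as a body; origin on its axis at its foot, 24 mm below its grip point. Tightness is the torque felt while turning (or just after a slow short turn; stopping from a fast turn overshoots and the held torque then reads low): nipped up about 0.2 N m, hand-tight about 0.45 N m.
- knob4: star knob 4 as a body; origin on its axis at its foot, 24 mm below its grip point. The stud's end stands 4 mm above the knob.
- lever1: steel tyre lever, 155 x 16 x 6 mm, flat on the surface; origin under its middle; a bystander
- lever2: second steel tyre lever, the same, flat on the surface; a bystander
- bb_tool: chromed bottom bracket tool, a splined cup 45 mm across and 24 mm tall with a 25 mm boss on top, 46 mm tall in all, standing; origin at the centre of its foot; a bystander
- saucer: white ceramic saucer, 140 mm across, 18 mm tall; origin at the centre of its foot; a bystander
- grease_jar: small white screw-top jar, 56 mm across, 50 mm tall; origin at the centre of its foot; a bystander
- wrench: steel open-ended wrench, 200 mm long, lying flat; origin under its middle; a bystander

How it is judged (in metres and radians):
On the way:
1. all four knobs are nipped up lightly: each bears on the cover with 7 to 32 N (some 0.07 to 0.3 N m), none yet hand-tight (contact force between knob1 and cover between 7 and 32 N and contact force between knob2 and cover between 7 and 32 N and contact force between knob3 and cover between 7 and 32 N and contact force between knob4 and cover between 7 and 32 N), for 0.2 s.
At the end, for the whole second after the job is handed in: Every one of the four knobs bears on the cover with 33 to 80 N (a turning torque of some 0.3 to 0.65 N m) and none is turning; the other things have not been moved (contact force between knob1 and cover between 33 and 80 N and contact force between knob2 and cover between 33 and 80 N and contact force between knob3 and cover between 33 and 80 N and contact force between knob4 and cover between 33 and 80 N and angular speed of each of knob1, knob2, knob3, knob4 below 0.05 rad/s); the robot touches nothing.
It fails at once if a knob is over-tightened: it bears on the cover with more than 90 N (some 0.7 N m) (contact force between any of knob1, knob2, knob3, knob4 and cover above 90 N).
It fails at once if first pass not crosswise: two neighbouring knobs nipped up (over 7 N) while both others are still loose (under 2 N) ((contact force between each of knob1, knob2 and cover above 7 N and contact force between each of knob3, knob4 and cover below 2 N) or (contact force between each of knob2, knob3 and cover above 7 N and contact force between each of knob1, knob4 and cover below 2 N) or (contact force between each of knob3, knob4 and cover above 7 N and contact force between each of knob1, knob2 and cover below 2 N) or (contact force between each of knob4, knob1 and cover above 7 N and contact force between each of knob2, knob3 and cover below 2 N)).
It fails at once if second pass not crosswise: two neighbouring knobs hand-tight (over 40 N) while both others are only nipped up (under 30 N) ((contact force between each of knob1, knob2 and cover above 40 N and contact force between each of knob3, knob4 and cover below 30 N) or (contact force between each of knob2, knob3 and cover above 40 N and contact force between each of knob1, knob4 and cover below 30 N) or (contact force between each of knob3, knob4 and cover above 40 N and contact force between each of knob1, knob2 and cover below 30 N) or (contact force between each of knob4, knob1 and cover above 40 N and contact force between each of knob2, knob3 and cover below 30 N)).
It fails at once if one of the things lying around is moved by more than 30 mm (distance of any of lever1, lever2, bb_tool, saucer, grease_jar, wrench from where it was at the start of the episode above 0.03 m).
It also fails if it takes over 72 s, if anything falls off the work surface, if the arm or the gripper's body presses on something with over 40 N, if the wrist force passes 120 N, or if a joint passes its speed limit or range.

ROBOT

A 7-joint arm with a two-finger parallel gripper is mounted at the origin on the work surface. World frame = base frame: x ahead of the robot, y to its left, z up, the work surface at z = 0. Lengths are in mm, angles in rad, forces in N, time in s.
With the tool pointing down it reaches from about 425 to 1025 mm from the base axis. Payload 9.4 kg.
Tool frame: the origin (TCP) lies at the very end of the fingers, on their centre line; the grasp point (between the pads) lies 19 mm behind it; z points along the fingers, x is the direction in which the jaws open and shut, and the axes are right-handed (so a half turn about z gives the same grasp; the last joint's range is limited). The gripper opens to 85 mm and grips with 20 to 120 N. Pads are 22 mm wide; open, the fingers measure 114 mm over their backs; the gripper's body (76 mm by 85 mm) begins 54 mm behind the grasp point. The pads swing forward as they close: fully open they stand 13 mm farther back than shut.
Start: joints at [-1.19, 0.599, -0.003, 1.599, 0.002, 0.943, -0.08], TCP at [320.436, 650.342, 231.275] pointing down, gripper open.
Joint ranges: [-2.57, 2.57], [-0.35, 1.97], [-1.29, 1.29], [0.11, 2.56], [-1.05, 4.19], [0.11, 1.86], [-2.63, 2.63]. Speed limits (rad/s): [2.22, 2.22, 3.01, 3.01, 3.14, 3.14, 3.14].

INTERFACE

Orientations are given as a 3x3 rotation matrix whose columns are the frame's x, y, z axes.
In Python, from bench import telemetry, imaging, job gives the robot as it stands.
- The arm moves only by the tool carry_out, never from a script. Its argument "steps" is a list of rows, each a list of 3 entries, a list of its own where there are three numbers: the shift along the tool's x, y, z as a fraction of full scale, then the turn, a rotation vector about the tool's x, y, z as a fraction of full scale, then the gripper's target within -1 to 1 (shut at 1, half-way at 0, fully open at -1). In form: [[[tx, ty, tz], [rx, ry, rz], grip], ...]. A call has 1 to 12 rows; each row shifts and turns the commanded pose from where the row before left it, along the tool's axes as they then stand; what a row does not reach is not made up. Full scale, the value 1, is 0.04 m for a shift and 0.12 rad for a turn. A row lasts 1/10 s, in which the tool goes at most 50 mm and 8.59 degrees, less where a joint would pass 70% of its speed; a pose out of reach is approached as far as the arm can. A call with a number of a shift or a turn outside -1 to 1 is refused whole. A call with a gripper value outside its range is refused whole. The fingers move at their own pace and stop on an object; "newtons" is the grip in N (left out, the last holds). Time passes only in rows, so rows that do not move let the fingers close. It gives the time, the measured TCP pose, the force and the opening at its end, in the units of the state.
- telemetry.state(): the state, without advancing time (a new reading comes with each control period).
- imaging.read_camera(name): name is "scene" or "top"; returns the picture (420x560x3 uint8, red, green, blue); there is no depth.
- imaging.camera_info(name): a dict with "intrinsics" (3x3 intrinsics, pixels), "extrinsics" (4x4, takes a point from camera to world coordinates). Camera axes: x right, y down, z forward; pixel columns grow to the right and rows downward; lengths in mm; the calibration is good to about 2 mm. A picture is of the moment at which its call begins. camera_info takes no time and is no camera call.
- job.sign_off(): hands the job in, once; it reports no verdict.
The state is a dict: "t": time; "joint_pos": joint angles; "joint_vel": joint speeds; "effort": joint torques, N m; "eef_pos": TCP position; "ee_rot": TCP orientation; "ft_force": force on the tool from outside, world axes, zero at the start; "torque": the same for the moment, N m; "opening": finger opening in mm.
Only numpy, scipy, OpenCV 4.12 (cv2) and the standard library are available. Lean on these libraries where they do the work, as an engineer would, in place of code of your own. Each camera call takes 0.05 s, during which the arm holds its last target. There are 200 camera calls.

## Working session

There is one attempt and no reset: what is moved stays moved. The work goes in short steps, Python scripts to look and compute and a tool call to move; the robot and the scene stay as the last step left them, time stands still between calls to the robot, and variables do not carry over. Pictures are saved under pics/ and viewed, about 8 in all and at most 12, crops included, and the job is handed in when it is done.

Besides the shell and the picture viewer there is one more tool, called after "Request:" as name(argument=value, ...), one argument or row to a line, values as JSON. carry_out: Moves the arm, as the interface text tells. Its arguments: {"type":"object","properties":{"steps":{"type":"array"},"newtons":{"type":"number"}},"required":["steps"]}

```bash
mkdir -p pics; ls; python3 - <<'E'
from bench import telemetry, imaging
import cv2, numpy as np
np.set_printoptions(precision=3,suppress=True)
for n in("top","scene"):
    im=imaging.read_camera(n); cv2.imwrite(f"pics/{n}0.png",im[:,:,::-1]); i=imaging.camera_info(n); print(n,np.array(i["intrinsics"]),np.array(i["extrinsics"]))
print(telemetry.state())
E
```

```text
pics
top [[524.92    0.    276.17 ]
 [  0.    524.92  211.853]
 [  0.      0.      1.   ]] [[   0.006   -0.992    0.123  404.28 ]
 [  -1.      -0.004    0.016   -9.85 ]
 [  -0.015   -0.123   -0.992 1358.614]
 [   0.       0.       0.       1.   ]]
scene [[544.73    0.    284.509]
 [  0.    544.73  206.853]
 [  0.      0.      1.   ]] [[  -0.541    0.487   -0.685 1366.27 ]
 [   0.841    0.335   -0.426  500.966]
 [   0.022   -0.807   -0.591  836.405]
 [   0.       0.       0.       1.   ]]
{'t': 0.1, 'joint_pos': array([-1.19 ,  0.6  , -0.003,  1.6  ,  0.002,  0.943, -0.08 ]), 'joint_vel': array([ 0.001, -0.003, -0.   , -0.002,  0.001, -0.   ,  0.001]), 'effort': array([  0.006, -77.8  ,   1.57 , -25.863,   0.013,   0.005,  -0.   ]), 'eef_pos': array([320.276, 649.969, 230.53 ]), 'ee_rot': array([[ 0.442,  0.897, -0.   ],
       [ 0.897, -0.442, -0.001],
       [-0.001,  0.   , -1.   ]]), 'ft_force': array([ 0.112, -0.452,  0.746]), 'torque': array([-0.019,  0.043, -0.02 ]), 'opening': 85.47377210894585}
```

View pics/top0.png

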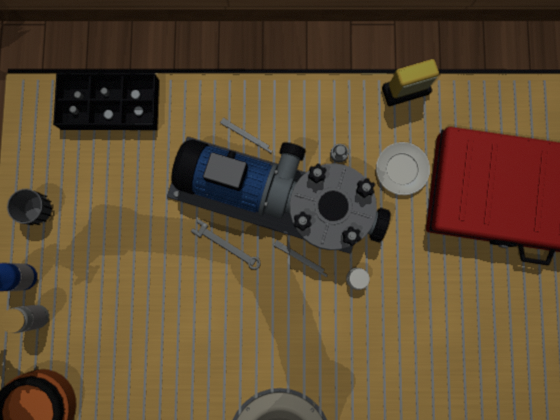

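View pics/scene0.png

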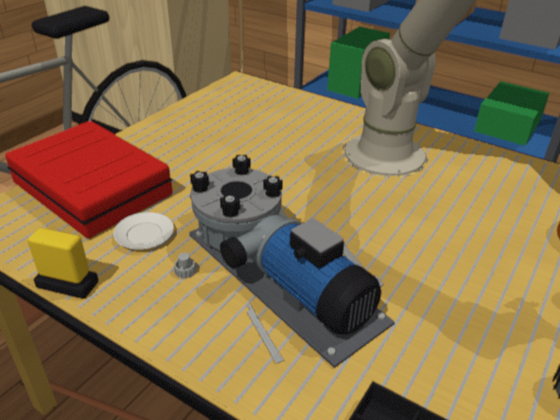

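```bash
cat > h.py <<'E'
import cv2, numpy as np
from bench import telemetry, imaging
np.set_printoptions(precision=2,suppress=True)
def cast(n,uv,z):
    i=imaging.camera_info(n);K=np.array(i["intrinsics"]);T=np.array(i["extrinsics"])
    d=T[:3,:3]@np.linalg.solve(K,[uv[0],uv[1],1.]);o=T[:3,3]
    return o+d*(z-o[2])/d[2]
def proj(n,p):
    i=imaging.camera_info(n);K=np.array(i["intrinsics"]);T=np.array(i["extrinsics"])
    c=K@(T[:3,:3].T@(np.asarray(p)-T[:3,3]));return c[:2]/c[2]
E
python3 - <<'E'
from h import *
im=cv2.imread("pics/top0.png")
c=im[155:255,280:385]
cv2.imwrite("pics/crop.png",cv2.resize(c,None,fx=5.7,fy=5.7,interpolation=cv2.INTER_CUBIC))
im2=cv2.imread("pics/scene0.png")[145:240,180:300]
cv2.imwrite("pics/crop2.png",cv2.resize(im2,None,fx=6,fy=6,interpolation=cv2.INTER_CUBIC))
m=(im.max(2)<45).astype(np.uint8)
n,l,s,ce=cv2.connectedComponentsWithStats(m)
for k in range(1,n):
    if s[k,4]>60 and 280<ce[k,0]<395 and 150<ce[k,1]<260:
        print(s[k],ce[k],cast("top",ce[k],170))
E
```

```text
[280 143  25  20 278] [292.63 150.33] [694.68 -28.16 170.  ]
[308 164  18  20 184] [316.53 174.42] [638.19 -83.24 170.  ]
[292 167  11  17  80] [296.34 175.47] [635.58 -36.84 170.  ]
[356 179  18  20 195] [364.08 188.72] [ 605.3  -191.84  170.  ]
[318 191  30  30 700] [332.78 205.57] [ 566.08 -120.06  170.  ]
[368 208  22  35 417] [380.13 225.27] [ 521.46 -226.96  170.  ]
[340 227  21  26 249] [349.59 239.35] [ 489.13 -157.51  170.  ]
```

View pics/crop.png

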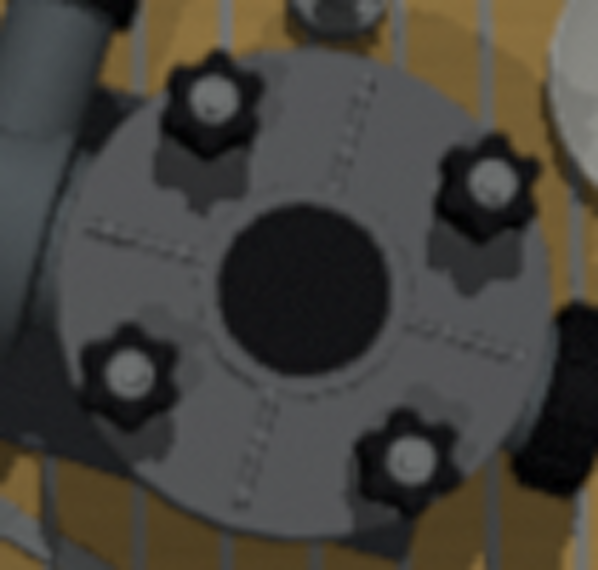

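View pics/crop2.png

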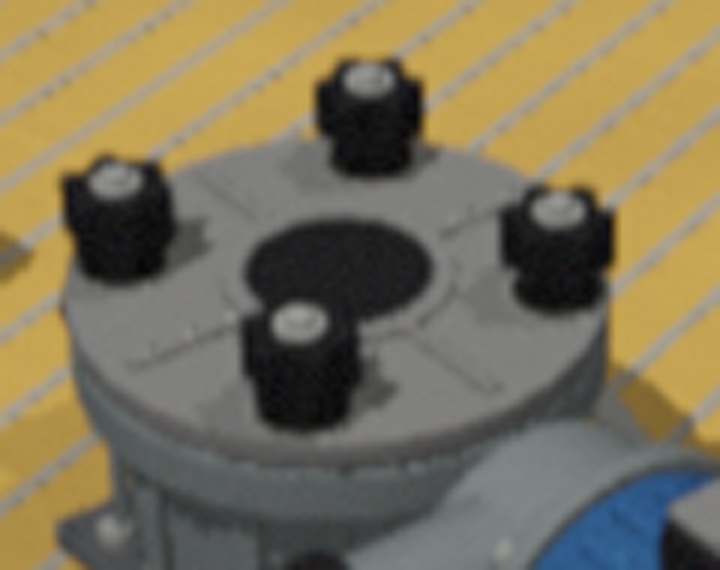

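```bash
python3 - <<'E'
from h import *
im=cv2.imread("pics/top0.png").astype(float)
g=im.mean(2)
P=[]
for k,(a,b) in enumerate([(213,98),(130,373),(410,458),(492,182)]):
    uv0=np.array([280+(a-2.5)/5.7,155+(b-2.5)/5.7])
    yy,xx=np.mgrid[0:420,0:560]; near=np.hypot(xx-uv0[0],yy-uv0[1])<5.5
    w=np.clip(g-60,0,None)*near; uv=np.array([(w*xx).sum(),(w*yy).sum()])/w.sum()
    p=cast("top",uv,180); P.append(p)
    # six-fold phase of the dark lobes at lobe-top height
    th=np.arange(360); res=[]
    for r in (18,19,20,21,22):
        for zz in (170,176):
            q=np.array([proj("top",[p[0]+r*np.cos(np.radians(t)),p[1]+r*np.sin(np.radians(t)),zz]) for t in th]).astype(np.float32)
            v=cv2.remap(np.minimum(g,55).astype(np.float32),q[:,0].reshape(1,-1),q[:,1].reshape(1,-1),cv2.INTER_CUBIC)[0]
            c=((55-v)*np.exp(6j*np.radians(th))).sum(); res.append((r,zz,round(np.degrees(np.angle(c))/6,1),int(abs(c))))
    print("knob",k+1,uv,p,[x[2:] for x in res])
P=np.array(P);c=P.mean(0);print("centre",c)
d=P-c; print(np.hypot(d[:,0],d[:,1]),np.degrees(np.arctan2(d[:,1],d[:,0]))-[45,135,225,315])
# scene check
for k,(a,b) in enumerate([(298,323),(558,210),(368,78),(115,180)]):
    print("scene",cast("scene",(180+(a-3)/6,145+(b-3)/6),180))
E
```

```text
Traceback (most recent call last):
  File "h.py", line 9, in proj
    i=imaging.camera_info(n);K=np.array(i["intrinsics"]);T=np.array(i["extrinsics"])
ValueError: time passes only in moves, steps and waits
```

```bash
cat > h.py <<'E'
import cv2, numpy as np
from functools import lru_cache
from bench import telemetry, imaging
np.set_printoptions(precision=2,suppress=True)
@lru_cache(None)
def ci(n):
    i=imaging.camera_info(n);return np.array(i["intrinsics"]),np.array(i["extrinsics"])
def cast(n,uv,z):
    K,T=ci(n)
    d=T[:3,:3]@np.linalg.solve(K,[uv[0],uv[1],1.]);o=T[:3,3]
    return o+d*(z-o[2])/d[2]
def proj(n,p):
    K,T=ci(n)
    c=K@(T[:3,:3].T@(np.asarray(p)-T[:3,3]));return c[:2]/c[2]
E
cat > m.py <<'E'
from h import *
im=cv2.imread("pics/top0.png").astype(float)
g=im.mean(2)
P=[]
for k,(a,b) in enumerate([(213,98),(130,373),(410,458),(492,182)]):
    uv0=np.array([280+(a-2.5)/5.7,155+(b-2.5)/5.7])
    yy,xx=np.mgrid[0:420,0:560]; near=np.hypot(xx-uv0[0],yy-uv0[1])<5.5
    w=np.clip(g-60,0,None)*near; uv=np.array([(w*xx).sum(),(w*yy).sum()])/w.sum()
    p=cast("top",uv,180); P.append(p)
    th=np.arange(360); res=[]
    for r in (18,19,20,21,22):
        for zz in (170,176):
            q=np.array([proj("top",[p[0]+r*np.cos(np.radians(t)),p[1]+r*np.sin(np.radians(t)),zz]) for t in th]).astype(np.float32)
            v=cv2.remap(np.minimum(g,55).astype(np.float32),q[:,0].reshape(1,-1),q[:,1].reshape(1,-1),cv2.INTER_CUBIC)[0]
            c=((55-v)*np.exp(6j*np.radians(th))).sum(); res.append((round(np.degrees(np.angle(c))/6,1),int(abs(c))))
    print("knob",k+1,uv,p,res)
P=np.array(P);c=P.mean(0);print("centre",c)
d=P-c; print(np.hypot(d[:,0],d[:,1]),np.degrees(np.arctan2(d[:,1],d[:,0]))-[45,135,225,315])
for k,(a,b) in enumerate([(298,323),(558,210),(368,78),(115,180)]):
    print("scene",cast("scene",(180+(a-3)/6,145+(b-3)/6),180))
E
python3 m.py
```

```text
knob 1 [317.1  171.65] [642.67 -83.96 180.  ] [(np.float64(-6.6), 1877), (np.float64(-6.1), 1542), (np.float64(-6.5), 2150), (np.float64(-6.5), 1364), (np.float64(-6.6), 1869), (np.float64(-7.2), 830), (np.float64(-6.6), 1433), (np.float64(-6.6), 482), (np.float64(-6.4), 1020), (np.float64(-6.2), 442)]
knob 2 [302.18 220.02] [531.52 -49.97 180.  ] [(np.float64(-0.2), 2089), (np.float64(-0.3), 1953), (np.float64(0.1), 2842), (np.float64(0.0), 2357), (np.float64(0.3), 2734), (np.float64(0.4), 2182), (np.float64(0.7), 2121), (np.float64(0.9), 1729), (np.float64(1.3), 1276), (np.float64(1.6), 1243)]
knob 3 [351.79 235.17] [ 497.84 -161.29  180.  ] [(np.float64(6.6), 1995), (np.float64(7.1), 1827), (np.float64(6.5), 2652), (np.float64(6.9), 2049), (np.float64(6.4), 2897), (np.float64(6.4), 2074), (np.float64(6.1), 2572), (np.float64(5.9), 1824), (np.float64(5.5), 1736), (np.float64(4.9), 1426)]
knob 4 [366.02 186.28] [ 609.24 -194.78  180.  ] [(np.float64(-8.8), 1718), (np.float64(-8.5), 1216), (np.float64(-8.6), 2197), (np.float64(-7.8), 1061), (np.float64(-8.0), 2139), (np.float64(-8.2), 883), (np.float64(-7.6), 1535), (np.float64(-8.5), 614), (np.float64(-7.4), 910), (np.float64(-6.7), 400)]
centre [ 570.32 -122.5   180.  ]
[81.98 82.25 82.21 82.09] [ -16.96  -16.86 -376.85 -376.7 ]
scene [644.62 -83.22 180.  ]
scene [534.37 -48.76 180.  ]
scene [ 499.15 -160.73  180.  ]
scene [ 610.44 -193.79  180.  ]
```

Request:
carry_out(
  steps=[
    [[-0.757,0.903,0],[0,0,0],-0.4],
    [[-0.757,0.903,0],[0,0,0],-0.4],
    [[-0.757,0.903,0],[0,0,0],-0.4],
    [[-0.757,0.903,0],[0,0,0],-0.4],
    [[-0.757,0.903,0],[0,0,0],-0.4],
    [[-0.757,0.903,0],[0,0,0],-0.4],
    [[-0.757,0.903,0],[0,0,0],-0.4],
    [[-0.757,0.903,0],[0,0,0],-0.4],
    [[-0.757,0.903,0],[0,0,0],-0.4],
    [[-0.757,0.903,0],[0,0,0],-0.4],
    [[-0.757,0.903,0],[0,0,0],-0.4],
    [[-0.757,0.903,0],[0,0,0],-0.4],
  ],
  newtons=70,
)

```text
t: 1.3
eef_pos: [549.0, 131.0, 231.2]
ee_rot: [[0.442, 0.897, -0.0], [0.897, -0.442, -0.0], [-0.0, -0.0, -1.0]]
ft_force: [0.8, 0.4, -0.4]
opening: 59.5
```

Request:
carry_out(
  steps=[
    [[-0.757,0.903,0],[0,0,0],-0.4],
    [[-0.757,0.903,0],[0,0,0],-0.4],
    [[-0.757,0.903,0],[0,0,0],-0.4],
    [[-0.757,0.903,0],[0,0,0],-0.4],
    [[-0.757,0.903,0],[0,0,0],-0.4],
    [[0,0,0],[0,0,0.98],-0.4],
    [[0,0,0],[0,0,0.98],-0.4],
    [[0,0,0],[0,0,0.98],-0.4],
    [[0,0,0],[0,0,0.98],-0.4],
    [[0,0,0],[0,0,0.98],-0.4],
    [[0,0,0],[0,0,0.98],-0.4],
    [[0,0,0],[0,0,0],-0.4],
  ],
)

```text
t: 2.5
eef_pos: [643.6, -82.5, 230.9]
ee_rot: [[0.919, 0.395, -0.001], [0.395, -0.919, -0.0], [-0.001, -0.0, -1.0]]
ft_force: [0.2, 0.2, 0.1]
opening: 60.3
```

Request:
carry_out(
  steps=[
    [[-0.015,0.015,0.8],[0,0,0],-0.4],
    [[0,0,0.8],[0,0,0],-0.4],
    [[0,0,0.4],[0,0,0],-0.4],
    [[0,0,0.12],[0,0,0],-0.4],
    [[0,0,0],[0,0,0],1],
    [[0,0,0],[0,0,0],1],
    [[0,0,0],[0,0,0],1],
    [[0,0,0],[0,0,0],1],
    [[0,0,0],[0,0,0],1],
  ],
)

```text
t: 3.4
eef_pos: [642.9, -84.0, 147.2]
ee_rot: [[0.918, 0.396, -0.0], [0.396, -0.918, -0.0], [-0.001, 0.0, -1.0]]
ft_force: [-5.9, -1.0, 4.5]
opening: 38.1
```

```bash
cat > s.py <<'E'
from h import *
s=telemetry.state(); R=np.array(s["ee_rot"])
print(s["t"],s["eef_pos"],"psi",np.degrees(np.arctan2(R[1,0],R[0,0])).round(2),"F",s["ft_force"],"M",np.array(s["torque"]).round(3),"op",round(s["opening"],1),"j7",s["joint_pos"][6].round(2))
E
python3 s.py
```

```text
3.4 [642.93 -83.99 147.16] psi 23.34 F [-5.87 -0.97  4.48] M [-0.37  1.27  0.01] op 38.1 j7 0.63
```

Request:
carry_out(
  steps=[
    [[-0.012,0.005,0.001],[0,0,0.5],1],
    [[0,0,0.001],[0,0,0.5],1],
    [[0,0,0.001],[0,0,0.5],1],
    [[0,0,0.001],[0,0,0.5],1],
    [[0,0,0.001],[0,0,0.5],1],
    [[0,0,0.001],[0,0,0.3],1],
    [[0,0,0],[0,0,0.2],1],
    [[0,0,0],[0,0,0.1],1],
  ],
)

```text
t: 4.2
eef_pos: [642.8, -84.1, 146.9]
ee_rot: [[0.999, 0.035, 0.0], [0.035, -0.999, -0.0], [0.0, 0.0, -1.0]]
ft_force: [-4.2, -1.3, 3.6]
opening: 38.2
```

```bash
python3 s.py
```

```text
4.2 [642.84 -84.07 146.9 ] psi 1.99 F [-4.2  -1.32  3.58] M [-0.24  1.1  -0.01] op 38.2 j7 0.35
```

Request:
carry_out(
  steps=[
    [[0,0,0.001],[0,0,0.5],1],
    [[0,0,0.001],[0,0,0.5],1],
    [[0,0,0.001],[0,0,0.5],1],
    [[0,0,0.001],[0,0,0.5],1],
    [[0,0,0.001],[0,0,0.3],1],
    [[0,0,0],[0,0,0.2],1],
    [[0,0,0],[0,0,0.1],1],
  ],
)

```text
t: 4.9
eef_pos: [642.7, -84.0, 146.6]
ee_rot: [[0.962, -0.274, -0.0], [-0.274, -0.962, 0.0], [-0.0, -0.0, -1.0]]
ft_force: [-6.1, -2.0, 3.8]
opening: 38.3
```

```bash
python3 s.py
```

```text
4.9 [642.71 -84.04 146.64] psi -15.88 F [-6.06 -1.95  3.83] M [-0.16  1.17  0.07] op 38.3 j7 0.12
```

Request:
carry_out(
  steps=[
    [[0,0,0.001],[0,0,0.5],1],
    [[0,0,0.001],[0,0,0.5],1],
    [[0,0,0.001],[0,0,0.5],1],
    [[0,0,0.001],[0,0,0.4],1],
    [[0,0,0],[0,0,0.2],1],
    [[0,0,0],[0,0,0.1],1],
  ],
)

```text
t: 5.5
eef_pos: [642.6, -84.0, 146.5]
ee_rot: [[0.857, -0.515, -0.0], [-0.515, -0.857, 0.0], [-0.0, 0.0, -1.0]]
ft_force: [-5.7, -1.6, 4.1]
opening: 38.1
```

```bash
python3 s.py
```

```text
5.5 [642.64 -83.99 146.46] psi -31.0 F [-5.66 -1.59  4.15] M [-0.14  1.26  0.12] op 38.1 j7 -0.07
```

Request:
carry_out(
  steps=[
    [[0,0,0.001],[0,0,0.5],1],
    [[0,0,0.001],[0,0,0.5],1],
    [[0,0,0],[0,0,0.3],1],
    [[0,0,0],[0,0,0.1],1],
  ],
)

```text
t: 5.9
eef_pos: [642.6, -84.0, 146.3]
ee_rot: [[0.759, -0.651, -0.0], [-0.651, -0.759, 0.0], [-0.0, 0.0, -1.0]]
ft_force: [-6.3, -1.3, 3.7]
opening: 38.0
```

```bash
python3 s.py
```

```text
5.9 [642.6  -84.   146.34] psi -40.64 F [-6.28 -1.33  3.68] M [-0.08  1.27  0.13] op 38.0 j7 -0.2
```

Request:
carry_out(
  steps=[
    [[0,0,0.001],[0,0,0.3],1],
    [[0,0,0.001],[0,0,0.3],1],
    [[0,0,0],[0,0,0.2],1],
    [[0,0,0],[0,0,0.1],1],
  ],
)

```text
t: 6.3
eef_pos: [642.6, -83.9, 146.3]
ee_rot: [[0.685, -0.729, -0.0], [-0.729, -0.685, 0.0], [-0.001, 0.0, -1.0]]
ft_force: [-5.7, -1.8, 3.7]
opening: 38.2
```

```bash
python3 s.py
```

```text
6.3 [642.59 -83.92 146.26] psi -46.78 F [-5.7  -1.83  3.66] M [-0.07  1.29  0.24] op 38.2 j7 -0.28
```

```bash
cat > plan.py <<'E'
import sys,numpy as np
# x0 y0 psi0 x1 y1 psi1 : world move & jaw turn, in rows (turn first, then shift at the new heading)
x0,y0,p0,x1,y1,p1=map(float,sys.argv[1:])
a=np.radians(p1);d=np.array([x1-x0,y1-y0])
t=np.array([d@[np.cos(a),np.sin(a)],d@[np.sin(a),-np.cos(a)]])
n=int(np.ceil(max(np.linalg.norm(t)/49.5,abs(t).max()/40)))
r=np.radians(p0-p1)/.12;m=int(np.ceil(abs(r)))
print(f"turn {m} rows rz {r/m:.3f}; then shift {n} rows tx,ty {t[0]/n/40:.3f} {t[1]/n/40:.3f}")
E
python3 plan.py 642.9 -83.7 -46.8 497.6 -161.3 -23.4
```

```text
turn 4 rows rz -0.851; then shift 4 rows tx,ty -0.641 0.806
```

Request:
carry_out(
  steps=[
    [[0,0,0],[0,0,0],-0.4],
    [[0,0,0],[0,0,0],-0.4],
    [[0,0,-0.325],[0,0,-0.851],-0.4],
    [[0,0,-0.325],[0,0,-0.851],-0.4],
    [[0,0,-0.325],[0,0,-0.851],-0.4],
    [[0,0,-0.325],[0,0,-0.851],-0.4],
    [[-0.641,0.806,0],[0,0,0],-0.4],
    [[-0.641,0.806,0],[0,0,0],-0.4],
    [[-0.641,0.806,0],[0,0,0],-0.4],
    [[-0.641,0.806,0],[0,0,0],-0.4],
    [[0,0,0.3],[0,0,0],-0.4],
    [[0,0,0],[0,0,0],-0.4],
  ],
)

```text
t: 7.5
eef_pos: [497.9, -161.8, 185.6]
ee_rot: [[0.918, -0.398, 0.001], [-0.398, -0.918, 0.0], [0.001, -0.001, -1.0]]
ft_force: [0.7, 0.6, 0.2]
opening: 59.8
```

```bash
python3 s.py
```

```text
7.5 [ 497.88 -161.79  185.56] psi -23.43 F [0.7  0.65 0.22] M [-0.02  0.02  0.01] op 59.8 j7 0.18
```

Request:
carry_out(
  steps=[
    [[-0.008,-0.007,0.6],[0,0,0],-0.4],
    [[0,0,0.39],[0,0,0],-0.4],
    [[0,0,0],[0,0,0],1],
    [[0,0,0],[0,0,0],1],
    [[0,0,0],[0,0,0],1],
    [[0,0,0],[0,0,0],1],
    [[0,0,0],[0,0,0],1],
    [[0,0,0.001],[0,0,0.6],1],
    [[0,0,0.001],[0,0,0.6],1],
    [[0,0,0.001],[0,0,0.6],1],
    [[0,0,0.001],[0,0,0.4],1],
    [[0,0,0.001],[0,0,0.2],1],
  ],
)

```text
t: 8.7
eef_pos: [498.5, -160.6, 145.9]
ee_rot: [[0.767, -0.642, 0.001], [-0.642, -0.767, -0.0], [0.001, -0.001, -1.0]]
ft_force: [5.8, 1.6, -18.1]
opening: 38.1
```

```bash
python3 s.py
```

```text
8.7 [ 498.47 -160.56  145.85] psi -39.92 F [  5.77   1.62 -18.06] M [ 0.4  -0.95  0.07] op 38.1 j7 0.02
```

Request:
carry_out(
  steps=[
    [[-0.004,-0.02,0.015],[0,0,0.3],1],
    [[0,0,0.001],[0,0,0.5],1],
    [[0,0,0.001],[0,0,0.4],1],
    [[0,0,0.001],[0,0,0.2],1],
    [[0,0,0.001],[0,0,0.1],1],
  ],
)

```text
t: 9.2
eef_pos: [498.6, -160.7, 145.6]
ee_rot: [[0.64, -0.769, 0.001], [-0.769, -0.64, -0.0], [0.001, -0.001, -1.0]]
ft_force: [3.6, 0.2, -5.5]
opening: 38.2
```

```bash
python3 s.py
```

```text
9.2 [ 498.57 -160.66  145.63] psi -50.23 F [ 3.6   0.21 -5.52] M [ 0.25 -0.52  0.07] op 38.2 j7 -0.1
```

Request:
carry_out(
  steps=[
    [[0,0,0.003],[0,0,0.5],1],
    [[0,0,0.001],[0,0,0.5],1],
    [[0,0,0.001],[0,0,0.4],1],
    [[0,0,0.001],[0,0,0.2],1],
    [[0,0,0.001],[0,0,0.1],1],
  ],
)

```text
t: 9.7
eef_pos: [498.6, -160.8, 145.4]
ee_rot: [[0.471, -0.882, 0.002], [-0.882, -0.471, -0.0], [0.001, -0.001, -1.0]]
ft_force: [3.5, 0.6, -0.2]
opening: 38.2
```

```bash
python3 s.py
```

```text
9.7 [ 498.63 -160.78  145.44] psi -61.9 F [ 3.54  0.59 -0.23] M [ 0.27 -0.54  0.04] op 38.2 j7 -0.24
```

```bash
cat > s.py <<'E'
from h import *
M=[];F=[]
for k in range(5):
    s=telemetry.state(); M.append(s["torque"][2]); F.append(s["ft_force"])
    if k<4: imaging.read_camera("top")
R=np.array(s["ee_rot"]);M=np.array(M)
print(s["t"],s["eef_pos"],"psi",np.degrees(np.arctan2(R[1,0],R[0,0])).round(2),"F",np.mean(F,0),"Mz %.3f"%M.mean(),M.round(3),"op",round(s["opening"],1),"j7",s["joint_pos"][6].round(2))
E
```

Request:
carry_out(
  steps=[
    [[0,0,0.002],[0,0,0.5],1],
    [[0,0,0.001],[0,0,0.5],1],
    [[0,0,0.001],[0,0,0.4],1],
    [[0,0,0.001],[0,0,0.2],1],
    [[0,0,0.001],[0,0,0.1],1],
  ],
)

```text
t: 10.2
eef_pos: [498.7, -160.9, 145.2]
ee_rot: [[0.283, -0.959, 0.002], [-0.959, -0.283, -0.0], [0.001, -0.001, -1.0]]
ft_force: [3.3, -0.6, 5.9]
opening: 38.0
```

```bash
python3 s.py
```

```text
10.4 [ 498.73 -160.85  145.27] psi -73.53 F [3.3  0.26 5.61] Mz 0.028 [ 0.1  -0.    0.01  0.03  0.01] op 38.0 j7 -0.39
```

Request:
carry_out(
  steps=[
    [[0,0,0],[0,0,0.5],1],
    [[0,0,0],[0,0,0.5],1],
    [[0,0,0],[0,0,0.4],1],
    [[0,0,0],[0,0,0.2],1],
    [[0,0,0],[0,0,0.1],1],
  ],
)

```text
t: 10.9
eef_pos: [498.7, -161.0, 145.1]
ee_rot: [[0.083, -0.997, 0.002], [-0.997, -0.083, -0.001], [0.001, -0.001, -1.0]]
ft_force: [4.3, -0.2, 5.3]
opening: 38.2
```

```bash
python3 s.py
```

```text
11.1 [ 498.73 -160.97  145.12] psi -85.22 F [ 4.71 -0.4   4.92] Mz 0.106 [ 0.2   0.12 -0.01  0.1   0.13] op 37.8 j7 -0.53
```

Request:
carry_out(
  steps=[
    [[0,0,0.001],[0,0,0.4],1],
    [[0,0,0.001],[0,0,0.4],1],
    [[0,0,0.001],[0,0,0.3],1],
    [[0,0,0],[0,0,0.2],1],
    [[0,0,0],[0,0,0.2],1],
  ],
)

```text
t: 11.6
eef_pos: [498.7, -161.1, 145.0]
ee_rot: [[-0.097, -0.995, 0.002], [-0.995, 0.097, -0.001], [0.001, -0.002, -1.0]]
ft_force: [4.4, -1.6, 5.6]
opening: 37.9
```

```bash
sed -i 's/range(5)/range(7)/;s/k<4/k<6/' s.py; python3 s.py; python3 plan.py 498.5 -161.1 -96 531.9 -49.9 -30;python3 plan.py 498.5 -161.1 -96 531.9 -49.9 -90
```

```text
11.9 [ 498.73 -161.08  145.  ] psi -95.57 F [ 4.79 -1.25  5.74] Mz 0.039 [ 0.29  0.   -0.03 -0.    0.01 -0.01  0.01] op 38.3 j7 -0.66
turn 10 rows rz -0.960; then shift 3 rows tx,ty -0.222 -0.942
turn 1 rows rz -0.873; then shift 3 rows tx,ty -0.927 -0.278
```

Request:
carry_out(
  steps=[
    [[0,0,0],[0,0,0],-0.4],
    [[0,0,0],[0,0,0],-0.4],
    [[0,0,-0.65],[0,0,0],-0.4],
    [[0,0,-0.65],[0,0,-0.83],-0.4],
    [[-0.925,-0.277,0],[0,0,0],-0.4],
    [[-0.925,-0.277,0],[0,0,0],-0.4],
    [[-0.925,-0.277,0],[0,0,0],-0.4],
    [[0,0,0.3],[0,0,0],-0.4],
    [[0,0,0.5],[0,0,0],-0.4],
    [[0,0,0.48],[0,0,0],-0.4],
    [[0,0,0],[0,0,0],-0.3],
    [[0,0,0],[0,0,0],0],
  ],
)

```text
t: 13.1
eef_pos: [530.2, -50.2, 145.3]
ee_rot: [[0.001, -1.0, -0.002], [-1.0, -0.001, -0.0], [0.0, 0.002, -1.0]]
ft_force: [-0.4, -0.1, 0.4]
opening: 43.4
```

```bash
sed -i 's/range(7)/range(2)/;s/k<6/k<1/' s.py; python3 s.py
```

```text
13.15 [530.66 -50.17 145.75] psi -89.92 F [-0.32 -0.03  0.36] Mz 0.007 [ 0.01 -0.  ] op 42.5 j7 -0.79
```

Request:
carry_out(
  steps=[
    [[0,-0.015,0],[0,0,0],1],
    [[0,0,0],[0,0,0],1],
    [[0,0,0],[0,0,0],1],
    [[0,0,0],[0,0,0],1],
    [[0,0,0.001],[0,0,0.5],1],
    [[0,0,0.001],[0,0,0.5],1],
    [[0,0,0.001],[0,0,0.5],1],
    [[0,0,0.001],[0,0,0.5],1],
    [[0,0,0.001],[0,0,0.3],1],
    [[0,0,0.001],[0,0,0.2],1],
  ],
)

```text
t: 14.15
eef_pos: [531.0, -49.8, 146.0]
ee_rot: [[-0.295, -0.955, -0.0], [-0.955, 0.295, 0.0], [-0.0, 0.0, -1.0]]
ft_force: [-4.7, -1.5, 7.0]
opening: 38.3
```

```bash
python3 s.py
```

```text
14.2 [530.99 -49.77 145.98] psi -107.23 F [-4.37 -0.97  7.57] Mz -0.027 [-0.02 -0.04] op 38.2 j7 -1.01
```

Request:
carry_out(
  steps=[
    [[0,0,0.001],[0,0,0.5],1],
    [[0,0,0.001],[0,0,0.5],1],
    [[0,0,0.001],[0,0,0.5],1],
    [[0,0,0],[0,0,0.2],1],
    [[0,0,0],[0,0,0.2],1],
  ],
)

```text
t: 14.7
eef_pos: [531.1, -49.6, 145.8]
ee_rot: [[-0.503, -0.864, 0.0], [-0.864, 0.503, 0.001], [-0.001, 0.0, -1.0]]
ft_force: [-4.6, 0.2, 6.6]
opening: 38.1
```

```bash
python3 s.py
```

```text
14.75 [531.07 -49.6  145.81] psi -120.27 F [-4.42  0.11  6.78] Mz 0.002 [ 0.03 -0.03] op 38.1 j7 -1.18
```

Request:
carry_out(
  steps=[
    [[0,0,0.001],[0,0,0.5],1],
    [[0,0,0.001],[0,0,0.5],1],
    [[0,0,0.001],[0,0,0.4],1],
    [[0,0,0],[0,0,0.2],1],
    [[0,0,0],[0,0,0.2],1],
  ],
)

```text
t: 15.25
eef_pos: [531.2, -49.5, 145.7]
ee_rot: [[-0.676, -0.737, 0.0], [-0.737, 0.676, 0.001], [-0.001, 0.0, -1.0]]
ft_force: [-3.9, 0.1, 5.3]
opening: 38.1
```

```bash
python3 s.py
```

```text
15.3 [531.16 -49.44 145.66] psi -132.63 F [-4.1   0.42  6.4 ] Mz 0.130 [0.25 0.01] op 38.0 j7 -1.35
```

Request:
carry_out(
  steps=[
    [[0,0,0],[0,0,0.05],1],
    [[0,0,0],[0,0,0.05],1],
    [[0,0,0],[0,0,0.05],1],
    [[0,0,0],[0,0,0.05],1],
  ],
)

```text
t: 15.7
eef_pos: [531.2, -49.4, 145.7]
ee_rot: [[-0.693, -0.721, 0.0], [-0.721, 0.693, 0.001], [-0.001, 0.0, -1.0]]
ft_force: [-3.6, 0.5, 6.4]
opening: 38.2
```

```bash
sed -i 's/range(2)/range(6)/;s/k<1/k<5/;s/"j7",/"e7",s["effort"][6].round(3),"j7",/' s.py; python3 s.py
```

```text
15.95 [531.15 -49.44 145.64] psi -133.86 F [-3.92  0.65  6.14] Mz 0.111 [0.19 0.08 0.12 0.06 0.11 0.12] op 38.3 e7 -0.094 j7 -1.36
```

Request:
carry_out(
  steps=[
    [[0,0,0.001],[0,0,0.4],1],
    [[0,0,0.001],[0,0,0.4],1],
    [[0,0,0],[0,0,0.3],1],
    [[0,0,0],[0,0,0.1],1],
    [[0,0,0],[0,0,0.05],1],
    [[0,0,0],[0,0,0.05],1],
    [[0,0,0],[0,0,0.05],1],
    [[0,0,0],[0,0,0.05],1],
  ],
)

```text
t: 16.75
eef_pos: [531.3, -49.3, 145.5]
ee_rot: [[-0.803, -0.595, 0.0], [-0.595, 0.803, 0.001], [-0.001, 0.001, -1.0]]
ft_force: [-3.4, 0.4, 4.8]
opening: 38.0
```

```bash
python3 s.py; python3 plan.py 531.3 -49.7 -143.5 608.9 -194.5 -98.3;
```

```text
17.0 [531.29 -49.33 145.53] psi -143.46 F [-3.35  0.53  5.19] Mz 0.195 [0.28 0.16 0.22 0.17 0.15 0.19] op 38.1 e7 -0.171 j7 -1.5
turn 7 rows rz -0.939; then shift 4 rows tx,ty 0.826 -0.611
```

Request:
carry_out(
  steps=[
    [[0,0,0],[0,0,0],-0.4],
    [[0,0,0],[0,0,0],-0.4],
    [[0,0,-0.45],[0,0,-0.939],-0.4],
    [[0,0,-0.45],[0,0,-0.939],-0.4],
    [[0,0,-0.4],[0,0,-0.939],-0.4],
    [[0,0,0],[0,0,-0.939],-0.4],
    [[0,0,0],[0,0,-0.939],-0.4],
    [[0,0,0],[0,0,-0.939],-0.4],
    [[0,0,0],[0,0,-0.939],-0.4],
  ],
)

```text
t: 17.9
eef_pos: [531.8, -49.4, 197.1]
ee_rot: [[-0.14, -0.99, 0.001], [-0.99, 0.14, -0.0], [-0.0, -0.001, -1.0]]
ft_force: [0.9, -0.7, -1.2]
opening: 60.1
```

Request:
carry_out(
  steps=[
    [[0.826,-0.611,0],[0,0,0],-0.4],
    [[0.826,-0.611,0],[0,0,0],-0.4],
    [[0.826,-0.611,0],[0,0,0],-0.4],
    [[0.826,-0.611,0],[0,0,0],-0.4],
    [[0,0,0.4],[0,0,0],-0.4],
    [[0,0,0.5],[0,0,0],-0.4],
    [[0,0,0.38],[0,0,0],-0.4],
    [[0,0,0],[0,0,0],-0.3],
    [[0,0,0],[0,0,0],-0.2],
  ],
)

```text
t: 18.8
eef_pos: [609.1, -194.0, 145.7]
ee_rot: [[-0.144, -0.99, -0.0], [-0.99, 0.144, -0.0], [0.0, 0.0, -1.0]]
ft_force: [-0.8, 0.4, -0.8]
opening: 51.3
```

```bash
python3 s.py
```

```text
19.05 [ 609.56 -194.23  146.37] psi -98.29 F [0.   0.17 0.19] Mz 0.007 [-0.    0.03  0.06 -0.05 -0.01  0.01] op 51.2 e7 -0.004 j7 -0.78
```

Request:
carry_out(
  steps=[
    [[0,0.01,0],[0,0,0],1],
    [[0,0,0],[0,0,0],1],
    [[0,0,0],[0,0,0],1],
    [[0,0,0],[0,0,0],1],
    [[0,0,0],[0,0,0],1],
    [[0,0,0.001],[0,0,0.6],1],
    [[0,0,0.001],[0,0,0.6],1],
    [[0,0,0.001],[0,0,0.6],1],
    [[0,0,0.001],[0,0,0.4],1],
    [[0,0,0.001],[0,0,0.1],1],
    [[0,0,0.001],[0,0,0.05],1],
    [[0,0,0.001],[0,0,0.05],1],
  ],
)

```text
t: 20.25
eef_pos: [609.1, -194.7, 146.3]
ee_rot: [[-0.42, -0.908, 0.001], [-0.908, 0.42, -0.001], [-0.0, -0.001, -1.0]]
ft_force: [-1.3, 0.2, 7.6]
opening: 37.9
```

```bash
python3 s.py
```

```text
20.5 [ 609.07 -194.72  146.31] psi -114.81 F [-1.39  0.65  6.77] Mz -0.026 [-0.04 -0.04  0.01 -0.05 -0.01 -0.04] op 38.2 e7 0.03 j7 -1.0
```

Request:
carry_out(
  steps=[
    [[0,0,0.001],[0,0,0.6],1],
    [[0,0,0.001],[0,0,0.6],1],
    [[0,0,0.001],[0,0,0.6],1],
    [[0,0,0.001],[0,0,0.3],1],
    [[0,0,0],[0,0,0.1],1],
    [[0,0,0],[0,0,0.05],1],
    [[0,0,0],[0,0,0.05],1],
    [[0,0,0],[0,0,0.05],1],
  ],
)

```text
t: 21.3
eef_pos: [609.1, -194.7, 146.1]
ee_rot: [[-0.656, -0.755, 0.001], [-0.755, 0.656, -0.001], [-0.0, -0.001, -1.0]]
ft_force: [-0.3, 0.4, 5.9]
opening: 38.0
```

```bash
python3 s.py
```

```text
21.55 [ 609.07 -194.71  146.09] psi -130.96 F [-0.55  0.1   6.56] Mz -0.022 [ 0.04 -0.08 -0.02 -0.1   0.04 -0.01] op 38.3 e7 0.019 j7 -1.23
```

Request:
carry_out(
  steps=[
    [[0,0,0.001],[0,0,0.6],1],
    [[0,0,0.001],[0,0,0.6],1],
    [[0,0,0.001],[0,0,0.5],1],
    [[0,0,0.001],[0,0,0.3],1],
    [[0,0,0],[0,0,0.1],1],
    [[0,0,0],[0,0,0.05],1],
    [[0,0,0],[0,0,0.05],1],
    [[0,0,0],[0,0,0.05],1],
  ],
)

```text
t: 22.35
eef_pos: [609.1, -194.7, 145.9]
ee_rot: [[-0.833, -0.553, 0.001], [-0.553, 0.833, -0.001], [-0.001, -0.001, -1.0]]
ft_force: [-0.1, 0.8, 5.7]
opening: 38.1
```

```bash
python3 s.py
```

```text
22.6 [ 609.09 -194.71  145.92] psi -146.42 F [-0.34  0.    5.84] Mz 0.070 [0.1  0.09 0.06 0.05 0.04 0.08] op 38.2 e7 -0.052 j7 -1.44
```

Request:
carry_out(
  steps=[
    [[0,0,0.001],[0,0,0.6],1],
    [[0,0,0.001],[0,0,0.6],1],
    [[0,0,0.001],[0,0,0.5],1],
    [[0,0,0.001],[0,0,0.3],1],
    [[0,0,0],[0,0,0.1],1],
    [[0,0,0],[0,0,0.05],1],
    [[0,0,0],[0,0,0.05],1],
    [[0,0,0],[0,0,0.05],1],
  ],
)

```text
t: 23.4
eef_pos: [609.1, -194.7, 145.7]
ee_rot: [[-0.95, -0.311, 0.001], [-0.311, 0.95, -0.001], [-0.001, -0.001, -1.0]]
ft_force: [-0.1, -0.7, 5.4]
opening: 37.9
```

```bash
python3 s.py; python3 plan.py 609.1 -194.6 -162.5 642.5 -83.9 -106.8;python3 plan.py 609.1 -194.6 -162.5 642.5 -83.9 -46.8;
```

```text
23.65 [ 609.07 -194.69  145.71] psi -161.87 F [-0.32 -0.35  5.91] Mz 0.194 [0.3  0.21 0.19 0.13 0.16 0.18] op 37.9 e7 -0.165 j7 -1.67
turn 9 rows rz -0.900; then shift 3 rows tx,ty -0.964 0.000
turn 17 rows rz -0.990; then shift 3 rows tx,ty -0.482 -0.834
```

Request:
carry_out(
  steps=[
    [[0,0,0],[0,0,0],-0.4],
    [[0,0,0],[0,0,0],-0.4],
    [[0,0,-0.45],[0,0,-0.9],-0.4],
    [[0,0,-0.45],[0,0,-0.9],-0.4],
    [[0,0,-0.4],[0,0,-0.9],-0.4],
    [[0,0,0],[0,0,-0.9],-0.4],
    [[0,0,0],[0,0,-0.9],-0.4],
    [[0,0,0],[0,0,-0.9],-0.4],
    [[0,0,0],[0,0,-0.9],-0.4],
    [[0,0,0],[0,0,-0.9],-0.4],
    [[0,0,0],[0,0,-0.9],-0.4],
  ],
)

```text
t: 24.75
eef_pos: [608.7, -194.2, 196.8]
ee_rot: [[-0.275, -0.961, -0.0], [-0.961, 0.275, 0.0], [-0.0, 0.0, -1.0]]
ft_force: [-0.7, -0.1, 0.2]
opening: 59.4
```

Request:
carry_out(
  steps=[
    [[-0.964,0,0],[0,0,0],-0.4],
    [[-0.964,0,0],[0,0,0],-0.4],
    [[-0.964,0,0],[0,0,0],-0.4],
    [[0,0,0.4],[0,0,0],-0.4],
    [[0,0,0.5],[0,0,0],-0.4],
    [[0,0,0.38],[0,0,0],-0.4],
    [[0,0,0],[0,0,0],-0.3],
    [[0,0,0],[0,0,0],-0.2],
  ],
)

```text
t: 25.55
eef_pos: [640.9, -84.0, 145.7]
ee_rot: [[-0.28, -0.96, -0.0], [-0.96, 0.28, -0.0], [0.0, 0.0, -1.0]]
ft_force: [0.3, 0.1, 0.4]
opening: 51.3
```

```bash
python3 s.py
```

```text
25.8 [641.43 -83.51 146.36] psi -106.23 F [0.27 0.23 0.41] Mz 0.022 [ 0.04  0.   -0.01  0.02  0.04  0.04] op 51.1 e7 -0.003 j7 -1.07
```

Request:
carry_out(
  steps=[
    [[0.006,-0.025,0],[0,0,0.08],1],
    [[0,0,0],[0,0,0],1],
    [[0,0,0],[0,0,0],1],
    [[0,0,0],[0,0,0],1],
    [[0,0,0],[0,0,0],1],
    [[0,0,0],[0,0,0.2],1],
    [[0,0,0],[0,0,0.1],1],
    [[0,0,0],[0,0,0.05],1],
    [[0,0,0],[0,0,0.05],1],
    [[0,0,0],[0,0,0.05],1],
  ],
)

```text
t: 26.8
eef_pos: [642.1, -83.5, 146.5]
ee_rot: [[-0.34, -0.941, 0.001], [-0.941, 0.34, 0.001], [-0.001, -0.0, -1.0]]
ft_force: [-2.7, 0.5, 6.4]
opening: 38.1
```

```bash
python3 s.py
```

```text
27.05 [642.08 -83.49 146.46] psi -109.86 F [-2.34  1.37  6.41] Mz 0.154 [0.24 0.17 0.07 0.14 0.14 0.16] op 38.3 e7 -0.143 j7 -1.12
```

Request:
carry_out(
  steps=[
    [[0,0,0.001],[0,0,0.5],1],
    [[0,0,0.001],[0,0,0.5],1],
    [[0,0,0.001],[0,0,0.5],1],
    [[0,0,0.001],[0,0,0.5],1],
    [[0,0,0.001],[0,0,0.5],1],
    [[0,0,0.001],[0,0,0.5],1],
    [[0,0,0],[0,0,0.3],1],
    [[0,0,0],[0,0,0.1],1],
    [[0,0,0],[0,0,0.05],1],
    [[0,0,0],[0,0,0.05],1],
    [[0,0,0],[0,0,0.05],1],
  ],
)

```text
t: 28.15
eef_pos: [642.3, -83.2, 146.2]
ee_rot: [[-0.697, -0.717, 0.001], [-0.717, 0.697, 0.001], [-0.001, 0.0, -1.0]]
ft_force: [-1.9, 1.7, 6.5]
opening: 37.9
```

```bash
python3 s.py
```

```text
28.4 [642.27 -83.19 146.19] psi -134.21 F [-1.58  2.26  6.15] Mz 0.408 [0.53 0.37 0.4  0.42 0.36 0.36] op 37.8 e7 -0.376 j7 -1.45
```

Request:
carry_out(
  steps=[
    [[0,0,0.001],[0,0,0.3],1],
    [[0,0,0],[0,0,0.15],1],
    [[0,0,0],[0,0,0.05],1],
    [[0,0,0],[0,0,0.05],1],
    [[0,0,0],[0,0,0.05],1],
  ],
)

```text
t: 28.9
eef_pos: [642.3, -83.2, 146.1]
ee_rot: [[-0.747, -0.665, 0.001], [-0.665, 0.747, 0.001], [-0.001, 0.0, -1.0]]
ft_force: [-1.5, 2.3, 7.2]
opening: 37.9
```

```bash
python3 s.py;  python3 plan.py 642.5 -83.8 -138 498.8 -161.0 -95.6
```

```text
29.15 [642.3  -83.15 146.14] psi -138.36 F [-1.86  2.    6.82] Mz 0.467 [0.56 0.45 0.43 0.5  0.43 0.43] op 38.1 e7 -0.418 j7 -1.51
turn 7 rows rz -0.881; then shift 4 rows tx,ty 0.568 0.847
```

Request:
carry_out(
  steps=[
    [[0,0,0],[0,0,0],-0.4],
    [[0,0,0],[0,0,0],-0.4],
    [[0,0,-0.45],[0,0,-0.881],-0.4],
    [[0,0,-0.45],[0,0,-0.881],-0.4],
    [[0,0,-0.4],[0,0,-0.881],-0.4],
    [[0,0,0],[0,0,-0.881],-0.4],
    [[0,0,0],[0,0,-0.881],-0.4],
    [[0,0,0],[0,0,-0.881],-0.4],
    [[0,0,0],[0,0,-0.881],-0.4],
  ],
)

```text
t: 30.05
eef_pos: [642.0, -83.9, 197.4]
ee_rot: [[-0.101, -0.995, 0.0], [-0.995, 0.101, -0.0], [0.0, -0.0, -1.0]]
ft_force: [-0.7, -0.2, 0.3]
opening: 59.8
```

Request:
carry_out(
  steps=[
    [[0.568,0.847,0],[0,0,0],-0.4],
    [[0.568,0.847,0],[0,0,0],-0.4],
    [[0.568,0.847,0],[0,0,0],-0.4],
    [[0.568,0.847,0],[0,0,0],-0.4],
    [[0,0,0.4],[0,0,0],-0.4],
    [[0,0,0.5],[0,0,0],-0.4],
    [[0,0,0.38],[0,0,0],-0.4],
    [[0,0,0],[0,0,0],-0.3],
    [[0,0,0],[0,0,0],-0.2],
  ],
)

```text
t: 30.95
eef_pos: [497.7, -160.4, 146.4]
ee_rot: [[-0.105, -0.994, -0.0], [-0.994, 0.105, -0.0], [0.0, 0.0, -1.0]]
ft_force: [-0.5, -0.3, -0.1]
opening: 51.1
```

```bash
python3 s.py
```

```text
31.2 [ 498.11 -159.99  146.74] psi -95.98 F [ 0.01 -0.35 -0.05] Mz 0.005 [-0.01  0.02 -0.04  0.    0.06 -0.01] op 51.2 e7 -0.008 j7 -0.69
```

Request:
carry_out(
  steps=[
    [[0.023,-0.02,0.01],[0,0,0],1],
    [[0,0,0],[0,0,0],1],
    [[0,0,0],[0,0,0],1],
    [[0,0,0],[0,0,0],1],
    [[0,0,0],[0,0,0],1],
    [[0,0,0],[0,0,0.2],1],
    [[0,0,0],[0,0,0.1],1],
    [[0,0,0],[0,0,0.05],1],
    [[0,0,0],[0,0,0.05],1],
    [[0,0,0],[0,0,0.05],1],
  ],
)

```text
t: 32.2
eef_pos: [498.6, -161.1, 146.5]
ee_rot: [[-0.157, -0.988, 0.001], [-0.988, 0.157, 0.0], [-0.0, -0.001, -1.0]]
ft_force: [-2.7, 1.9, 10.1]
opening: 38.1
```

```bash
python3 s.py
```

```text
32.45 [ 498.56 -161.14  146.49] psi -99.05 F [-2.49  1.15  9.89] Mz 0.218 [0.34 0.18 0.19 0.17 0.23 0.18] op 37.8 e7 -0.199 j7 -0.73
```

Request:
carry_out(
  steps=[
    [[0,0,0.003],[0,0,0.5],1],
    [[0,0,0.001],[0,0,0.5],1],
    [[0,0,0.001],[0,0,0.5],1],
    [[0,0,0.001],[0,0,0.5],1],
    [[0,0,0.001],[0,0,0.5],1],
    [[0,0,0],[0,0,0.4],1],
    [[0,0,0],[0,0,0.2],1],
    [[0,0,0],[0,0,0.05],1],
    [[0,0,0],[0,0,0.05],1],
    [[0,0,0],[0,0,0.05],1],
  ],
)

```text
t: 33.45
eef_pos: [498.5, -161.2, 146.2]
ee_rot: [[-0.52, -0.854, 0.001], [-0.854, 0.52, -0.0], [-0.0, -0.001, -1.0]]
ft_force: [-3.7, 1.4, 10.7]
opening: 37.8
```

```bash
python3 s.py
```

```text
33.7 [ 498.47 -161.27  146.24] psi -121.37 F [-3.13  0.81 10.15] Mz 0.466 [0.63 0.45 0.4  0.44 0.45 0.43] op 38.2 e7 -0.419 j7 -1.01
```

```bash
python3 plan.py 498.6 -161.2 -121.4 531.5 -49.7 -143.5
```

```text
turn 4 rows rz 0.804; then shift 3 rows tx,ty -0.773 0.584
```

Request:
carry_out(
  steps=[
    [[0,0,0],[0,0,0],-0.4],
    [[0,0,0],[0,0,0],-0.4],
    [[0,0,-0.45],[0,0,0.804],-0.4],
    [[0,0,-0.45],[0,0,0.804],-0.4],
    [[0,0,-0.4],[0,0,0.804],-0.4],
    [[0,0,0],[0,0,0.804],-0.4],
    [[0,0,0],[0,0,0],-0.4],
  ],
)

```text
t: 34.4
eef_pos: [498.7, -160.7, 197.5]
ee_rot: [[-0.805, -0.594, 0.0], [-0.594, 0.805, -0.001], [0.0, -0.0, -1.0]]
ft_force: [0.1, 1.1, 0.4]
opening: 59.6
```

Request:
carry_out(
  steps=[
    [[-0.773,0.584,0],[0,0,0],-0.4],
    [[-0.773,0.584,0],[0,0,0],-0.4],
    [[-0.773,0.584,0],[0,0,0],-0.4],
    [[0,0,0.4],[0,0,0],-0.4],
    [[0,0,0.5],[0,0,0],-0.4],
    [[0,0,0.38],[0,0,0],-0.4],
    [[0,0,0],[0,0,0],-0.3],
    [[0,0,0],[0,0,0],-0.2],
  ],
)

```text
t: 35.2
eef_pos: [531.2, -49.8, 146.3]
ee_rot: [[-0.804, -0.595, -0.001], [-0.595, 0.804, -0.0], [0.001, 0.0, -1.0]]
ft_force: [-1.3, -0.1, 0.3]
opening: 51.3
```

```bash
python3 s.py
```

```text
35.45 [531.67 -49.58 146.81] psi -143.52 F [ 0.12 -0.01  0.25] Mz -0.020 [-0.04  0.02 -0.04 -0.   -0.05 -0.01] op 51.1 e7 0.002 j7 -1.5
```

Request:
carry_out(
  steps=[
    [[0,0,0.015],[0,0,0],1],
    [[0,0,0],[0,0,0],1],
    [[0,0,0],[0,0,0],1],
    [[0,0,0],[0,0,0],1],
    [[0,0,0],[0,0,0],1],
    [[0,0,0],[0,0,0.4],1],
    [[0,0,0],[0,0,0.2],1],
    [[0,0,0],[0,0,0.05],1],
    [[0,0,0],[0,0,0.05],1],
    [[0,0,0],[0,0,0.05],1],
  ],
)

```text
t: 36.45
eef_pos: [531.5, -49.6, 146.4]
ee_rot: [[-0.854, -0.52, 0.001], [-0.52, 0.854, 0.0], [-0.001, -0.0, -1.0]]
ft_force: [-3.3, 0.7, 10.5]
opening: 38.2
```

```bash
python3 s.py
```

```text
36.7 [531.52 -49.58 146.44] psi -148.66 F [-2.27  0.86  9.58] Mz 0.209 [0.26 0.15 0.2  0.19 0.23 0.22] op 38.3 e7 -0.173 j7 -1.57
```

Request:
carry_out(
  steps=[
    [[0,0,0.003],[0,0,0.5],1],
    [[0,0,0.001],[0,0,0.5],1],
    [[0,0,0.001],[0,0,0.5],1],
    [[0,0,0.001],[0,0,0.5],1],
    [[0,0,0.001],[0,0,0.4],1],
    [[0,0,0],[0,0,0.2],1],
    [[0,0,0],[0,0,0.1],1],
    [[0,0,0],[0,0,0.05],1],
    [[0,0,0],[0,0,0.05],1],
    [[0,0,0],[0,0,0.05],1],
  ],
)

```text
t: 37.7
eef_pos: [531.7, -49.5, 146.2]
ee_rot: [[-0.979, -0.204, 0.001], [-0.204, 0.979, 0.0], [-0.001, 0.0, -1.0]]
ft_force: [-1.6, 1.8, 9.9]
opening: 38.1
```

```bash
python3 s.py; python3 plan.py 531.6 -49.6 -168.3 609.2 -194.6 -161.9
```

```text
37.95 [531.7  -49.52 146.2 ] psi -168.22 F [-1.65  1.84  9.73] Mz 0.407 [0.55 0.38 0.36 0.37 0.4  0.39] op 38.4 e7 -0.353 j7 -1.87
turn 1 rows rz -0.931; then shift 5 rows tx,ty -0.144 -0.810
```

Request:
carry_out(
  steps=[
    [[0,0,0],[0,0,0],-0.4],
    [[0,0,0],[0,0,0],-0.4],
    [[0,0,-0.45],[0,0,-0.931],-0.4],
    [[0,0,-0.45],[0,0,0],-0.4],
    [[0,0,-0.4],[0,0,0],-0.4],
    [[-0.144,-0.81,0],[0,0,0],-0.4],
    [[-0.144,-0.81,0],[0,0,0],-0.4],
    [[-0.144,-0.81,0],[0,0,0],-0.4],
    [[-0.144,-0.81,0],[0,0,0],-0.4],
    [[-0.144,-0.81,0],[0,0,0],-0.4],
  ],
)

```text
t: 38.95
eef_pos: [609.6, -195.5, 197.2]
ee_rot: [[-0.95, -0.311, -0.0], [-0.311, 0.95, 0.0], [0.0, 0.0, -1.0]]
ft_force: [0.5, 0.5, 0.8]
opening: 59.8
```

Request:
carry_out(
  steps=[
    [[0,0,0.4],[0,0,0],-0.4],
    [[0,0,0.5],[0,0,0],-0.4],
    [[0,0,0.38],[0,0,0],-0.4],
    [[0,0,0],[0,0,0],-0.3],
    [[0,0,0],[0,0,0],-0.2],
  ],
)

```text
t: 39.45
eef_pos: [608.8, -193.6, 145.7]
ee_rot: [[-0.95, -0.312, -0.001], [-0.312, 0.95, 0.0], [0.001, 0.001, -1.0]]
ft_force: [0.2, 1.1, 1.2]
opening: 51.2
```

```bash
python3 s.py
```

```text
39.7 [ 609.42 -194.37  146.84] psi -161.87 F [-0.19 -0.06  0.07] Mz -0.017 [-0.03 -0.03 -0.02  0.01 -0.06  0.03] op 51.0 e7 -0.003 j7 -1.7
```

Request:
carry_out(
  steps=[
    [[0,0,0.015],[0,0,0],1],
    [[0,0,0],[0,0,0],1],
    [[0,0,0],[0,0,0],1],
    [[0,0,0],[0,0,0],1],
    [[0,0,0],[0,0,0],1],
    [[0,0,0],[0,0,0.4],1],
    [[0,0,0],[0,0,0.2],1],
    [[0,0,0],[0,0,0.05],1],
    [[0,0,0],[0,0,0.05],1],
    [[0,0,0],[0,0,0.05],1],
  ],
)

```text
t: 40.7
eef_pos: [609.1, -194.6, 146.4]
ee_rot: [[-0.975, -0.224, 0.001], [-0.224, 0.975, 0.0], [-0.001, 0.0, -1.0]]
ft_force: [-2.6, 1.2, 5.9]
opening: 38.5
```

```bash
python3 s.py
```

```text
40.95 [ 609.06 -194.57  146.46] psi -167.03 F [-2.39  1.5   6.61] Mz 0.190 [0.23 0.22 0.17 0.21 0.18 0.13] op 37.9 e7 -0.173 j7 -1.78
```

Request:
carry_out(
  steps=[
    [[0,0,0.003],[0,0,0.5],1],
    [[0,0,0.001],[0,0,0.5],1],
    [[0,0,0.001],[0,0,0.5],1],
    [[0,0,0.001],[0,0,0.5],1],
    [[0,0,0.001],[0,0,0.5],1],
    [[0,0,0],[0,0,0.2],1],
    [[0,0,0],[0,0,0.1],1],
    [[0,0,0],[0,0,0.05],1],
    [[0,0,0],[0,0,0.05],1],
    [[0,0,0],[0,0,0.05],1],
  ],
)

```text
t: 41.95
eef_pos: [609.1, -194.6, 146.2]
ee_rot: [[-0.992, 0.127, 0.001], [0.127, 0.992, 0.0], [-0.0, 0.0, -1.0]]
ft_force: [-2.4, 1.1, 6.9]
opening: 37.8
```

```bash
python3 s.py; python3 plan.py 609.1 -194.5 173 642.4 -83.8 161.6; python3 plan.py 609.1 -194.5 173 642.4 -83.8 221.6
```

```text
42.2 [ 609.13 -194.56  146.22] psi 172.72 F [-2.24  1.66  7.08] Mz 0.401 [0.55 0.4  0.35 0.37 0.35 0.38] op 38.0 e7 -0.366 j7 -2.08
turn 2 rows rz 0.829; then shift 3 rows tx,ty 0.028 0.963
turn 8 rows rz -0.884; then shift 3 rows tx,ty -0.820 0.506
```

Request:
carry_out(
  steps=[
    [[0,0,0],[0,0,0],-0.4],
    [[0,0,0],[0,0,0],-0.4],
    [[0,0,-0.45],[0,0,-0.884],-0.4],
    [[0,0,-0.45],[0,0,-0.884],-0.4],
    [[0,0,-0.4],[0,0,-0.884],-0.4],
    [[0,0,0],[0,0,-0.884],-0.4],
    [[0,0,0],[0,0,-0.884],-0.4],
    [[0,0,0],[0,0,-0.884],-0.4],
    [[0,0,0],[0,0,-0.884],-0.4],
    [[0,0,0],[0,0,-0.92],-0.4],
  ],
)

```text
t: 43.2
eef_pos: [609.1, -194.5, 197.3]
ee_rot: [[-0.746, -0.666, 0.0], [-0.666, 0.746, -0.0], [-0.0, -0.0, -1.0]]
ft_force: [-0.5, -0.4, 0.2]
opening: 59.7
```

Request:
carry_out(
  steps=[
    [[-0.82,0.506,0],[0,0,0],-0.4],
    [[-0.82,0.506,0],[0,0,0],-0.4],
    [[-0.82,0.506,0],[0,0,0],-0.4],
    [[0,0,0],[0,0,0],-0.4],
    [[0,0,0.4],[0,0,0],-0.4],
    [[0,0,0.5],[0,0,0],-0.4],
    [[0,0,0.38],[0,0,0],-0.4],
    [[0,0,0],[0,0,0],-0.3],
    [[0,0,0],[0,0,0],-0.2],
  ],
)

```text
t: 44.1
eef_pos: [642.1, -84.9, 145.9]
ee_rot: [[-0.75, -0.662, -0.001], [-0.662, 0.75, -0.001], [0.001, 0.0, -1.0]]
ft_force: [0.1, -0.6, 1.2]
opening: 51.1
```

```bash
python3 s.py
```

```text
44.35 [642.83 -83.99 146.8 ] psi -138.46 F [-0.02 -0.15  0.54] Mz -0.011 [ 0.   -0.04 -0.06  0.   -0.    0.03] op 51.1 e7 -0.001 j7 -1.57
```

Request:
carry_out(
  steps=[
    [[0.005,0.008,0.015],[0,0,0],1],
    [[0,0,0],[0,0,0],1],
    [[0,0,0],[0,0,0],1],
    [[0,0,0],[0,0,0],1],
    [[0,0,0],[0,0,0],1],
    [[0,0,0],[0,0,0.25],1],
    [[0,0,0],[0,0,0.15],1],
    [[0,0,0],[0,0,0.05],1],
    [[0,0,0],[0,0,0.05],1],
    [[0,0,0],[0,0,0.05],1],
  ],
)

```text
t: 45.35
eef_pos: [642.7, -83.6, 146.4]
ee_rot: [[-0.79, -0.613, 0.001], [-0.613, 0.79, 0.0], [-0.001, -0.001, -1.0]]
ft_force: [-1.6, 0.5, 6.5]
opening: 38.1
```

```bash
python3 s.py; python3 plan.py 642.5 -84 -142.2 498.7 -161.1 -121.4
```

```text
45.6 [642.67 -83.58 146.42] psi -142.22 F [-1.    0.83  7.1 ] Mz 0.431 [0.53 0.39 0.37 0.39 0.46 0.46] op 38.0 e7 -0.409 j7 -1.62
turn 4 rows rz -0.756; then shift 4 rows tx,ty 0.880 0.516
```

Request:
carry_out(
  steps=[
    [[0,0,0],[0,0,0],-0.4],
    [[0,0,0],[0,0,0],-0.4],
    [[0,0,-0.45],[0,0,-0.756],-0.4],
    [[0,0,-0.45],[0,0,-0.756],-0.4],
    [[0,0,-0.4],[0,0,-0.756],-0.4],
    [[0,0,0],[0,0,-0.756],-0.4],
  ],
)

```text
t: 46.2
eef_pos: [642.9, -84.3, 199.5]
ee_rot: [[-0.519, -0.855, 0.003], [-0.855, 0.519, -0.001], [-0.001, -0.003, -1.0]]
ft_force: [-0.3, 0.2, 0.2]
opening: 60.0
```

Request:
carry_out(
  steps=[
    [[0.88,0.516,0],[0,0,0],-0.4],
    [[0.88,0.516,0],[0,0,0],-0.4],
    [[0.88,0.516,0],[0,0,0],-0.4],
    [[0.88,0.516,0],[0,0,0],-0.4],
    [[0,0,0],[0,0,0],-0.4],
    [[0,0,0.4],[0,0,0],-0.4],
    [[0,0,0.5],[0,0,0],-0.4],
    [[0,0,0.38],[0,0,0],-0.4],
    [[0,0,0],[0,0,0],-0.3],
    [[0,0,0],[0,0,0],-0.2],
  ],
)

```text
t: 47.2
eef_pos: [498.4, -160.9, 146.4]
ee_rot: [[-0.522, -0.853, -0.0], [-0.853, 0.522, -0.0], [0.0, 0.0, -1.0]]
ft_force: [0.2, 0.1, 0.5]
opening: 51.4
```

```bash
python3 s.py
```

```text
47.45 [ 498.6  -160.74  146.89] psi -121.44 F [0.34 0.09 0.07] Mz -0.009 [-0.01  0.01 -0.03 -0.06  0.02  0.01] op 51.5 e7 -0.009 j7 -1.09
```

Request:
carry_out(
  steps=[
    [[0.005,-0.005,0.015],[0,0,0],1],
    [[0,0,0],[0,0,0],1],
    [[0,0,0],[0,0,0],1],
    [[0,0,0],[0,0,0],1],
    [[0,0,0],[0,0,0],1],
    [[0,0,0],[0,0,0.2],1],
    [[0,0,0],[0,0,0.1],1],
    [[0,0,0],[0,0,0.05],1],
    [[0,0,0],[0,0,0.05],1],
    [[0,0,0],[0,0,0.05],1],
  ],
)

```text
t: 48.45
eef_pos: [498.4, -161.3, 146.5]
ee_rot: [[-0.566, -0.824, 0.001], [-0.824, 0.566, -0.0], [-0.0, -0.001, -1.0]]
ft_force: [-3.0, 0.4, 11.1]
opening: 37.9
```

```bash
python3 s.py
```

```text
48.7 [ 498.41 -161.24  146.52] psi -124.49 F [-2.63  0.63 10.95] Mz 0.385 [0.52 0.39 0.39 0.3  0.36 0.35] op 38.2 e7 -0.385 j7 -1.12
```

Request:
carry_out(
  steps=[
    [[0,0,0],[0,0,0.2],1],
    [[0,0,0],[0,0,0.1],1],
    [[0,0,0],[0,0,0.05],1],
    [[0,0,0],[0,0,0.05],1],
  ],
)

```text
t: 49.1
eef_pos: [498.4, -161.3, 146.5]
ee_rot: [[-0.605, -0.796, 0.001], [-0.796, 0.605, -0.0], [-0.0, -0.001, -1.0]]
ft_force: [-2.5, 0.2, 8.9]
opening: 38.1
```

```bash
python3 s.py
```

```text
49.35 [ 498.41 -161.27  146.49] psi -127.23 F [-2.35  0.73  9.52] Mz 0.455 [0.58 0.49 0.46 0.4  0.36 0.43] op 38.2 e7 -0.413 j7 -1.16
```

Request:
carry_out(
  steps=[
    [[0,0,0],[0,0,0],-0.4],
    [[0,0,0],[0,0,0],-0.4],
    [[0,0,-0.5],[0,0,0],-0.4],
    [[0,0,-1],[0,0,0],-0.4],
    [[0,0,-1],[0,0,0],-0.4],
    [[0,0,0],[0,0,0],-0.4],
    [[0,0,0],[0,0,0],-0.4],
  ],
)

```text
t: 50.05
eef_pos: [498.7, -160.6, 246.1]
ee_rot: [[-0.605, -0.796, 0.002], [-0.796, 0.605, 0.0], [-0.001, -0.001, -1.0]]
ft_force: [0.1, 0.6, -0.3]
opening: 60.1
```

```bash
python3 - <<'E'
from h import *
im=imaging.read_camera("scene"); cv2.imwrite("pics/end.png",im[:,:,::-1]); print(telemetry.state()["ft_force"])
t=imaging.read_camera("top"); cv2.imwrite("pics/endtop.png",t[:,:,::-1])
E
```

```text
[-0.83 -0.44 -0.74]
```

View pics/end.png

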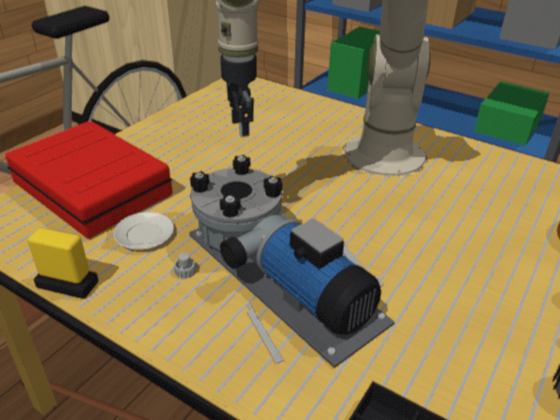

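The gripper is clear above the cover, around pixel (240,120). The four knobs are seated at (200,180), (241,163), (273,186) and (230,204). The saucer, bottom bracket tool and lever visible in this view are where they started.

```bash
python3 -c "
from bench import job
print(job.sign_off())"
```

```text
the job is handed in; nothing more can be done
None
```

I tightened the cover crosswise in two passes and handed the job in at about 50 s; sign-off gives no verdict. The order in each pass was 1, 3, 2, 4. After the second pass I topped up knobs 1 and 3 slightly, because tightening 2 and 4 had eased them.

Last torque readings, in N m. "Held" is after a slow stop; "still turning" is the first reading at the end of the turn:

| Knob | First pass, held | Hand-tight, held | Hand-tight, still turning |
|---|---|---|---|
| 1 | 0.15 | 0.41 | 0.53 |
| 2 | 0.19 | 0.38 | 0.55 |
| 3 | about 0.19 | 0.43 | 0.58 |
| 4 | 0.18 | 0.37 | 0.55 |

- **First pass:** knobs 1 and 3 were read again at the start of the second pass, after a further 0.05 rad of turn, so their true nipped-up values were slightly lower.
- **Disagreement:** held and turning readings differ by 0.1 to 0.2 N m. The true tightness should lie between them, about 0.45 N m, and both fall inside the 0.3 to 0.65 N m band.
- **Not rechecked:** I did not feel knobs 2 and 4 again after the small top-ups of 1 and 3.
- **Surroundings:** in the final scene picture the gripper is clear of everything, and the things it shows are unmoved (saucer, bottom bracket tool, one lever). I took a final top picture but did not look at it, so the jar, the wrench and the other lever were not checked. I felt no unexpected contact while moving.

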